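# Load the spray slide with furniture feet and lock it in the spray position

## Robot

A 7-joint arm with a two-finger parallel gripper is mounted at the origin on the work surface. World frame = base frame: x ahead of the robot, y to its left, z up, the work surface at z = 0. Lengths are in m, angles in rad, forces in N, time in s.
With the tool pointing down it reaches from about 0.425 to 0.875 m from the base axis. Payload 8.4 kg.
Tool frame: the origin (TCP) lies midway between the tips of the shut fingers; the grasp point (between the pads) lies 19 mm behind it; z points along the fingers, y is the line along which they close (so a half turn about z gives the same grasp; the last joint's range is limited). The gripper opens to 87 mm and grips with 3 to 60 N. Pads are 19 mm wide; open, the fingers measure 117 mm over their backs; the gripper's body (75 mm by 190 mm) begins 51 mm behind the grasp point.
Start: joints at [1.086, 0.333, 0.04, 1.465, -0.013, 1.343, -0.059], TCP at [0.245, -0.602, 0.223] pointing down, gripper open.
Joint ranges: [-2.58, 2.58], [-0.38, 2.09], [-1.3, 1.39], [0.25, 2.4], [-1.5, 4.64], [0.08, 2.09], [-2.65, 2.65]. Speed limits (rad/s): [2.22, 2.22, 2.79, 2.79, 3.14, 3.14, 3.14].

## Interface

Orientations are given as a rotation vector (axis times angle).
In Python, from station import get_obs, snapshot, job_done gives the robot as it stands.
- The arm moves only by the shell command python3 -m handwheel 'ROWS' [FORCE]. ROWS is JSON, one flat list of numbers, 5 for each row, row after row: the shift along the tool's x, y, z as a fraction of full scale, then the turn about the tool's z as a fraction of full scale, then the opening, from 0 (shut) to 1 (fully open). A call has 1 to 5 rows; each row shifts and turns the commanded pose from where the row before left it, along the tool's axes as they then stand; what a row does not reach is not made up. Full scale, the value 1, is 120 mm for a shift and 360 degrees for a turn. A row lasts 1/10 s, in which the tool goes at most 50 mm and 8.59 degrees, less where a joint would pass 70% of its speed; a pose out of reach is approached as far as the arm can. A call with a number of a shift or a turn outside -1 to 1 is refused whole. A call with a gripper value outside its range is refused whole. The fingers move at their own pace and stop on an object; FORCE is the grip in N (left out, the last holds). Time passes only in rows, so rows that do not move let the fingers close. It gives the time, the measured TCP pose, the force, the opening and the grip force at its end, in the units of the state.
- get_obs(): the state, without advancing time (a new reading comes with each control period).
- snapshot(name): name is "scene" or "side" or "wrist"; returns a dict with "image" (400x640x3 uint8, blue, green, red), "depth" (400x640 float32, m along the optical axis (not along the pixel's ray), 0 where there is no reading), "fx", "fy", "cx", "cy" (pixels), "dist" ([k1, k2, p1, p2, k3] as OpenCV has them; the pictures are not rectified), "world_to_cam" (4x4, takes a point from world to camera coordinates). Camera axes: x right, y up, looking along -z (the intrinsics and any distortion apply to the point x, -y, -z); pixel columns grow to the right and rows downward; lengths in m; the calibration is good to about 2 mm. A picture is of the moment at which its call begins.
- job_done(): hands the job in; it is judged then, once.
The state is a dict: "time_s": time; "joint_positions": joint angles; "dq": joint speeds; "joint_torque": joint torques, N m; "ee_pos": TCP position; "eef_rot": TCP orientation; "wrist_force": force on the tool from outside, world axes, zero at the start; "wrist_torque": the same for the moment, N m; "finger_gap": finger opening in m; "grip_force": force on a finger pad.
Only numpy, scipy, OpenCV 4.12 (cv2) and the standard library are available. Lean on these libraries where they do the work, as an engineer would, in place of code of your own. Each camera call takes 0.05 s, during which the arm holds its last target. There are 200 camera calls.

## Task

Load the spray slide with the bare turned feet: turn the stop knob clear, draw the empty tray back over its detent to the loading end of its slide, and stand every foot upright, tenon up, in a pocket of its own. Then push the loaded tray along until it snaps over the spring detent and is fully home again, and turn the knob back all the way so that its arm locks the tray in. Leave the paint tin and the sanding block where they are.

Things in the scene. Friction and masses are not known exactly. Their poses are not given: they have to be found in the camera images.
- foot0: turned furniture foot of bare wood, standing: round body 44 mm across and 36 mm tall, on it a plain round tenon 24 mm across that reaches up to 72 mm. Origin: centre of the underside; z up. Some feet are absent
- foot1: turned furniture foot of bare wood, standing: round body 44 mm across and 36 mm tall, on it a plain round tenon 24 mm across that reaches up to 72 mm. Origin: centre of the underside; z up. Some feet are absent
- foot2: turned furniture foot of bare wood, standing: round body 44 mm across and 36 mm tall, on it a plain round tenon 24 mm across that reaches up to 72 mm. Origin: centre of the underside; z up. Some feet are absent
- foot3: turned furniture foot of bare wood, standing: round body 44 mm across and 36 mm tall, on it a plain round tenon 24 mm across that reaches up to 72 mm. Origin: centre of the underside; z up. Some feet are absent
- foot4: turned furniture foot of bare wood, standing: round body 44 mm across and 36 mm tall, on it a plain round tenon 24 mm across that reaches up to 72 mm. Origin: centre of the underside; z up. Some feet are absent
- pocket0 (a point): centre of the floor of the tray's square pocket 0 (counted along the tray from its push grip end). Pockets are 54 mm square and 14 mm deep at 60 mm pitch in one row, 6 mm walls between them
- pocket1 (a point): centre of the floor of the tray's square pocket 1 (counted along the tray from its push grip end). Pockets are 54 mm square and 14 mm deep at 60 mm pitch in one row, 6 mm walls between them
- pocket2 (a point): centre of the floor of the tray's square pocket 2 (counted along the tray from its push grip end). Pockets are 54 mm square and 14 mm deep at 60 mm pitch in one row, 6 mm walls between them
- pocket3 (a point): centre of the floor of the tray's square pocket 3 (counted along the tray from its push grip end). Pockets are 54 mm square and 14 mm deep at 60 mm pitch in one row, 6 mm walls between them
- pocket4 (a point): centre of the floor of the tray's square pocket 4 (counted along the tray from its push grip end). Pockets are 54 mm square and 14 mm deep at 60 mm pitch in one row, 6 mm walls between them
- tray (a joint): how far the plywood tray has slid along its rail (base's +y, grip end trailing), m. 0 = loading end, 0.118 = home at the end stop, where it starts, empty and locked. A spring detent must be overcome between 0.10 and 0.11, about 10 N either way; past it the tray snaps home. With the stop arm across, the tray cannot be drawn back from home, nor pushed beyond 0.09 from the loading end
- tray_grip (a point): centre of the top of the tray's black upright push grip: 44 mm wide across the slide, 12 mm thick along the slide, 60 mm tall, at the trailing end of the tray; 31 mm clear of the tray's end wall
- stop_knob (a joint): angle of the stop knob, rad, clockwise from above. 0 = its stop arm lies across the path of the tray's side lug (locked; arm and knob's bar grip point along the base's x), 1.45 = arm swung along the slide (clear; the lug passes above about 1.25). Stiff, stays where it is left, about 0.15 N m, end stops at both values
- knob_grip (a point): on the stop knob's vertical axis, 12 mm below the top of its black bar grip, which is 46 mm long, 12 mm thick and 30 mm tall; a 18 mm round stem below it
- base: fixed aluminium base of the slide, 560 x 130 mm and 12 mm thick, with a side pad for the stop knob on its -x side. Origin: underside, on the slide's centre line; y along the slide towards the spray position, x across it, away from the stop knob
- tin: closed paint tin, 84 mm across, 105 mm tall; origin under its centre; bystander
- sander: cork sanding block, 70 x 115 x 44 mm; origin under its centre; bystander

How it is judged:
On the way, in this order (a step that is already met when the one before it is completed fails the run):
1. every foot stands in a pocket, with the tray at the loading end (under 0.03 m) ((distance between foot0 and pocket0 below 0.011 m or distance between foot0 and pocket1 below 0.011 m or distance between foot0 and pocket2 below 0.011 m or distance between foot0 and pocket3 below 0.011 m or distance between foot0 and pocket4 below 0.011 m) and angle between each of foot0, foot1, foot2, foot3, foot4's own z axis and vertical below 0.12 rad and (distance between foot1 and pocket0 below 0.011 m or distance between foot1 and pocket1 below 0.011 m or distance between foot1 and pocket2 below 0.011 m or distance between foot1 and pocket3 below 0.011 m or distance between foot1 and pocket4 below 0.011 m) and (distance between foot2 and pocket0 below 0.011 m or distance between foot2 and pocket1 below 0.011 m or distance between foot2 and pocket2 below 0.011 m or distance between foot2 and pocket3 below 0.011 m or distance between foot2 and pocket4 below 0.011 m) and (distance between foot3 and pocket0 below 0.011 m or distance between foot3 and pocket1 below 0.011 m or distance between foot3 and pocket2 below 0.011 m or distance between foot3 and pocket3 below 0.011 m or distance between foot3 and pocket4 below 0.011 m) and (distance between foot4 and pocket0 below 0.011 m or distance between foot4 and pocket1 below 0.011 m or distance between foot4 and pocket2 below 0.011 m or distance between foot4 and pocket3 below 0.011 m or distance between foot4 and pocket4 below 0.011 m) and value of joint tray below 0.03 m), for 0.2 s.
2. the tray is over the detent and home (beyond 0.115 m), the stop knob turned clear (over 1.1 rad) (value of joint tray above 0.115 m and value of joint stop_knob above 1.1 rad), for 0.2 s.
3. the stop knob is turned back (under 0.2 rad) with the tray home (value of joint tray above 0.115 m and value of joint stop_knob below 0.2 rad), for 0.2 s.
At the end, for the whole second after the job is handed in: Every foot present stands upright (within 0.12 rad) and at rest in a pocket (its underside within 11 mm of the pocket's floor centre), the tray is at rest and home beyond 0.115 m, and the stop knob reads under 0.2 rad (all of step 3 and (distance between foot0 and pocket0 below 0.011 m or distance between foot0 and pocket1 below 0.011 m or distance between foot0 and pocket2 below 0.011 m or distance between foot0 and pocket3 below 0.011 m or distance between foot0 and pocket4 below 0.011 m) and angle between each of foot0, foot1, foot2, foot3, foot4's own z axis and vertical below 0.12 rad and (distance between foot1 and pocket0 below 0.011 m or distance between foot1 and pocket1 below 0.011 m or distance between foot1 and pocket2 below 0.011 m or distance between foot1 and pocket3 below 0.011 m or distance between foot1 and pocket4 below 0.011 m) and (distance between foot2 and pocket0 below 0.011 m or distance between foot2 and pocket1 below 0.011 m or distance between foot2 and pocket2 below 0.011 m or distance between foot2 and pocket3 below 0.011 m or distance between foot2 and pocket4 below 0.011 m) and (distance between foot3 and pocket0 below 0.011 m or distance between foot3 and pocket1 below 0.011 m or distance between foot3 and pocket2 below 0.011 m or distance between foot3 and pocket3 below 0.011 m or distance between foot3 and pocket4 below 0.011 m) and (distance between foot4 and pocket0 below 0.011 m or distance between foot4 and pocket1 below 0.011 m or distance between foot4 and pocket2 below 0.011 m or distance between foot4 and pocket3 below 0.011 m or distance between foot4 and pocket4 below 0.011 m) and velocity of joint tray below 0.01 m/s and linear speed of each of foot0, foot1, foot2, foot3, foot4 below 0.03 m/s); the robot touches nothing.
It fails at once if the paint tin is moved more than 4 cm (distance of tin from where it was at the start of the episode above 0.04 m).
It fails at once if the sanding block is moved more than 4 cm (distance of sander from where it was at the start of the episode above 0.04 m).
Of foot0, foot1, foot2, foot3, foot4 only 3 to 5 are there at a start; the rules pass over those that are not, and their reading is None.
At some moment in a run one of foot0, foot1, foot2, foot3, foot4 may be knocked a few centimetres aside while the robot is not near it.
It also fails if it takes over 210 s, if anything falls off the work surface, if the arm or the gripper's body presses on something with over 40 N, if the wrist force passes 120 N, or if a joint passes its speed limit or range.

## Working session

There is one attempt and no reset: what is moved stays moved. The work goes in short steps, Python scripts to look and compute and a shell command to move; the robot and the scene stay as the last step left them, time stands still between calls to the robot, and variables do not carry over. Pictures are saved under pics/ and viewed, at most 14 in all, crops included, and the job is handed in when it is done.

```bash
mkdir -p pics; ls; cat > h.py <<'E'
import numpy as np, cv2
from station import get_obs, snapshot
from scipy.spatial.transform import Rotation as R
def snap(n,f=None):
    s=snapshot(n)
    if f: cv2.imwrite(f'pics/{f}.png',s['image'])
    np.save(f'{n}.npy',s,allow_pickle=True); return s
def load(n): return np.load(f'{n}.npy',allow_pickle=True).item()
def K(s): return np.array([[s['fx'],0,s['cx']],[0,s['fy'],s['cy']],[0,0,1.]]),np.array(s['dist'],float)
def ray(s,uv):
    k,d=K(s); p=cv2.undistortPoints(np.array(uv,float).reshape(-1,1,2),k,d).reshape(-1,2)
    M=np.array(s['world_to_cam']); dirs=np.c_[p[:,0],-p[:,1],-np.ones(len(p))]@M[:3,:3]
    return -M[:3,:3].T@M[:3,3],dirs
def onplane(s,uv,z):
    o,d=ray(s,uv); return o+d*((z-o[2])/d[:,2])[:,None]
def cloud(s):
    v,u=np.mgrid[0:400,0:640]; o,d=ray(s,np.c_[u.ravel(),v.ravel()])
    return (o+d*np.array(s['depth']).ravel()[:,None]).reshape(400,640,3)
def proj(s,P):
    k,dd=K(s); M=np.array(s['world_to_cam']); c=np.atleast_2d(P)@M[:3,:3].T+M[:3,3]; c=c*[1,-1,-1]
    return cv2.projectPoints(c,np.zeros(3),np.zeros(3),k,dd)[0].reshape(-1,2)
def tri(s1,uv1,s2,uv2):
    A=np.zeros((3,3));b=np.zeros(3)
    for s,uv in((s1,uv1),(s2,uv2)):
        o,d=ray(s,[uv]);d=d[0]/np.linalg.norm(d[0]);m=np.eye(3)-np.outer(d,d);A+=m;b+=m@o
    return np.linalg.solve(A,b)
E
python3 - <<'E'
from h import *
o=get_obs();print(o)
for n in('scene','side','wrist'):
    s=snap(n,n+'0');M=np.array(s['world_to_cam']);print(n,-M[:3,:3].T@M[:3,3],s['fx'],s['dist'],(s['depth']>0).mean())
E
```

```text
pics
{'time_s': 0.0, 'joint_positions': array([ 1.08580544,  0.33396101,  0.03985906,  1.46629724, -0.01338769,
        1.3432701 , -0.05851252]), 'dq': array([ 2.60632788e-04, -2.08140747e-04,  3.77581843e-04, -3.83753476e-04,
       -7.93432960e-04, -7.36617092e-05, -3.75678776e-04]), 'joint_torque': array([ 8.25674870e-04, -6.56368303e+01,  1.33548751e+00, -4.03791296e+01,
       -5.98930148e-02,  4.47936903e-02,  1.39056388e-04]), 'ee_pos': array([ 0.24438799, -0.60179646,  0.22161397]), 'eef_rot': array([-3.08174909e+00, -6.01918354e-01,  6.89636715e-04]), 'wrist_force': array([ 0.73124148, -0.07259147, -0.09868904]), 'wrist_torque': array([ 0.02702062, -0.00128357,  0.00507391]), 'grip_force': 0.0, 'finger_gap': 0.08693790316935951}
scene [ 1.11466945 -0.62985324  0.84799259] 482.57972363422374 [-0.03073337  0.          0.          0.          0.        ] 0.9954453125
side [ 0.54886547 -0.71474053  0.73269198] 405.83626951646073 [0.02186641 0.         0.         0.         0.        ] 0.99599609375
wrist [ 0.30600489 -0.57694075  0.384118  ] 322.01238809221365 [-0.03419229  0.          0.          0.          0.        ] 0.98131640625
```

View pics/scene0.png

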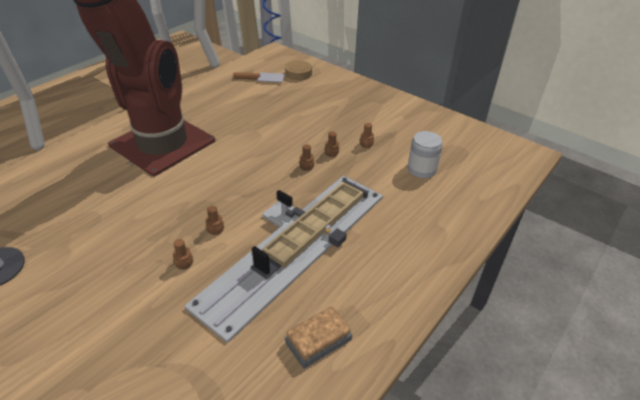

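View pics/side0.png

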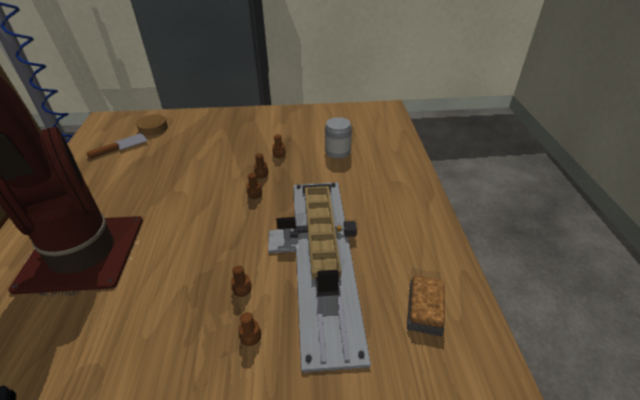

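The scene view shows five feet, at about (307,158), (332,145), (367,136), (214,220) and (182,254). The tray is home with its grip at (261,260), the knob bar is at (285,198), the tin at (425,155) and the sander at (318,336). The side view shows the same objects, with feet at (279,147), (260,166), (254,187), (240,282) and (249,330).

```bash
cat >> h.py <<'E'
def blobs(m,amin=40,amax=1e5):
    n,l,st,c=cv2.connectedComponentsWithStats(m.astype(np.uint8))
    return [(c[i],st[i],l==i) for i in range(1,n) if amin<st[i,4]<amax]
def feet(s,amin=60,amax=1200):
    h=cv2.cvtColor(s['image'],cv2.COLOR_BGR2HSV).astype(int)
    m=((h[...,0]<12)&(h[...,1]>125)&(h[...,2]>40)&(h[...,2]<200))
    return blobs(cv2.morphologyEx(m.astype(np.uint8),cv2.MORPH_OPEN,np.ones((3,3))),amin,amax)
E
python3 - <<'E'
from h import *
a,b=load('scene'),load('side')
for s,pts in((a,[(307,160),(182,258),(240,180),(261,262),(285,200),(300,235)]),(b,[(254,190),(249,333),(150,250),(328,286),(286,225),(322,230)])):
    h=cv2.cvtColor(s['image'],cv2.COLOR_BGR2HSV)
    for p in pts: print(p,h[p[1],p[0]],end=' ')
    print()
    for c,st,_ in feet(s): print(c.round(1),st, onplane(s,[c],0.03)[0].round(3))
# black parts
for s in(a,b):
    m=s['image'].max(2)<40
    for c,st,_ in blobs(m,30,1500): print('blk',c.round(1),st,onplane(s,[c],0.06)[0].round(3))
E
```

```text
(307, 160) [ 12 127 108] (182, 258) [ 12 129 125] (240, 180) [ 16  97 153] (261, 262) [130  27  28] (285, 200) [90 10 25] (300, 235) [ 19  80 170] 
(254, 190) [ 12 167  52] (249, 333) [ 12 170  60] (150, 250) [ 17 131 132] (328, 286) [15 49 21] (286, 225) [ 15 102  20] (322, 230) [ 20 112 132] 
[ 58.4 146.4] [ 50 128  19  40 275] [-0.232  0.45   0.03 ]
[ 47.4 142.8] [ 40 130  16  29 204] [-0.278  0.475  0.03 ]
[ 46.7 215.9] [ 41 212  13   9  73] [-0.119  0.108  0.03 ]
[ 28.5 268.3] [ 13 251  28  33 449] [-0.079 -0.07   0.03 ]
blk [94.   3.3] [ 75   0  37   7 121] [-1.036  0.417  0.06 ]
blk [167.1  68.3] [159  49  18  39 528] [-0.274  0.241  0.06 ]
blk [284.1 198.3] [278 192  13  14 111] [0.498 0.002 0.06 ]
blk [260.9 260.8] [253 248  17  26 293] [ 0.596 -0.177  0.06 ]
blk [259.4  49. ] [ 248    0   22  104 1216] [0.375 1.188 0.06 ]
blk [286.  222.8] [277 218  19  11 179] [0.502 0.006 0.06 ]
blk [124.9 259.9] [112 228  27  59  86] [ 0.148 -0.088  0.06 ]
blk [349.9 232.5] [345 230  11   6  62] [ 0.653 -0.038  0.06 ]
blk [327.2 282.6] [316 271  23  25 497] [ 0.589 -0.181  0.06 ]
blk [  6.6 393.6] [  0 386  16  14 183] [ 0.045 -0.372  0.06 ]
```

View pics/wrist0.png

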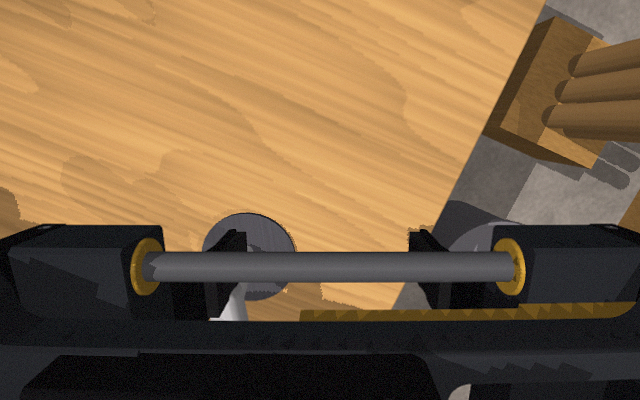

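The wrist view shows only the table, its edge, and the fingers along the bottom (pads near (230,235) and (415,235)). I'll refine the foot masks and triangulate.

```bash
cat >> h.py <<'E'
def feet(s,amin=50,amax=1500):
    h=cv2.cvtColor(s['image'],cv2.COLOR_BGR2HSV).astype(int); z=cloud(s)
    m=(h[...,0]<15)&(h[...,1]>90)&(z[...,2]>.008)&(z[...,2]<.13)&(z[...,0]>.3)&(z[...,0]<.95)&(abs(z[...,1])<.6)
    return blobs(m,amin,amax)
def red(s,cond): pass
E
python3 - <<'E'
from h import *
a,b=load('scene'),load('side')
F=[[(c,st,onplane(s,[c],.03)[0]) for c,st,_ in feet(s)] for s in(a,b)]
for f in F:
    for c,st,p in f: print(c.round(1),st,p.round(3))
for c,st,p in F[0]:
    j=min(F[1],key=lambda q:np.hypot(*(q[2]-p)[:2]))
    t1=(c[0],st[1]);t2=(j[0][0],j[1][1])
    print('tri c',tri(a,c,b,j[0]).round(4),'top edge',tri(a,t1,b,t2).round(4))
for s in(a,b):
    z=cloud(s);im=s['image'].astype(int)
    # base plate / rails: height profile along
    h=cv2.cvtColor(s['image'],cv2.COLOR_BGR2HSV)
    g=(h[...,1]<50)&(h[...,2]>90)&(abs(z[...,2]-.012)<.006)&(z[...,0]>.4)&(z[...,0]<.85)&(abs(z[...,1])<.5)
    (c,st,m)=max(blobs(g,100),key=lambda q:q[1][4]); P=z[m][:,:2]
    rect=cv2.minAreaRect(P.astype(np.float32)*1000);print('base',rect,np.median(z[m][:,2]),st)
E
```

```text
[366.8 135.3] [360 123  14  23 239] [0.472 0.394 0.03 ]
[331.5 144.5] [325 131  14  25 253] [0.421 0.289 0.03 ]
[306.4 157.8] [300 144  14  25 265] [0.407 0.193 0.03 ]
[213.5 220.5] [206 206  18  28 362] [ 0.4   -0.143  0.03 ]
[181.7 254.6] [173 239  20  30 433] [ 0.428 -0.262  0.03 ]
[278.1 146.6] [273 134  12  24 198] [0.473 0.397 0.03 ]
[256.5 176.8] [247 154  21  44 497] [0.414 0.239 0.03 ]
[240.1 281.6] [231 266  20  30 439] [ 0.401 -0.142  0.03 ]
[248.6 329.5] [238 312  23  34 538] [ 0.429 -0.262  0.03 ]
tri c [0.4739 0.3919 0.0325] top edge [0.4785 0.3782 0.0853]
tri c [ 0.4021  0.3103 -0.0063] top edge [0.4153 0.2944 0.0717]
tri c [0.4254 0.1743 0.064 ] top edge [0.4386 0.1595 0.136 ]
tri c [ 0.4017 -0.1443  0.0325] top edge [ 0.4079 -0.1415  0.081 ]
tri c [ 0.4288 -0.2625  0.0311] top edge [ 0.4341 -0.2561  0.0799]
base ((588.8751220703125, -162.1073455810547), (132.95135498046875, 356.12811279296875), 0.6090053915977478) 0.010969966487348104 [ 185  232  146  110 4974]
base ((585.0504760742188, -169.15809631347656), (139.49526977539062, 341.7286682128906), 1.4581197500228882) 0.012634968466883278 [ 291  237   80  133 5531]
```

```bash
python3 - <<'E'
from h import *
a,b=load('scene'),load('side')
print('knob',tri(a,(284.1,198.3),b,(286,222.8)),'grip',tri(a,(260.9,260.8),b,(327.2,282.6)))
E
python3 -m handwheel '[0,0,0,0.0205,1, 0,0,0,0.0205,1, 0,0,0,0.0205,1, 0.4,0,0,0,1, 0.4,0,0,0,1]'
```

```text
knob [ 0.50292001 -0.0018138   0.06643109] grip [ 0.58910161 -0.17168807  0.04877236]
time_s: 0.65
ee_pos: [0.34, -0.603, 0.2228]
eef_rot: [3.141, -0.007, -0.001]
wrist_force: [-0.4, -0.3, -0.3]
finger_gap: 0.0867
grip_force: 0.0
```

```bash
python3 -m handwheel '[0.1,-0.4,0,0,1, 0.1,-0.4,0,0,1, 0.1,-0.4,0,0,1, 0.1,-0.4,0,0,1, 0.1,-0.4,0,0,1]' >/dev/null; python3 -m handwheel '[0.1,-0.4,0,0,1, 0.1,-0.4,0,0,1, 0.1,-0.4,0,0,1, 0.1,-0.4,0,0,1, 0.1,-0.4,0,0,1]' ; python3 -m handwheel '[0,0,0,0,1,0,0,0,0,1]'; python3 -c "
from h import *
s=snap('wrist','wrist1')"
```

```text
time_s: 1.65
ee_pos: [0.4608, -0.1203, 0.2226]
eef_rot: [3.141, -0.001, 0.0]
wrist_force: [0.7, 0.3, -0.9]
finger_gap: 0.0869
grip_force: 0.0
time_s: 1.85
ee_pos: [0.4609, -0.1215, 0.2225]
eef_rot: [3.141, 0.003, -0.0]
wrist_force: [-0.2, -1.2, -1.7]
finger_gap: 0.087
grip_force: 0.0
```

View pics/wrist1.png

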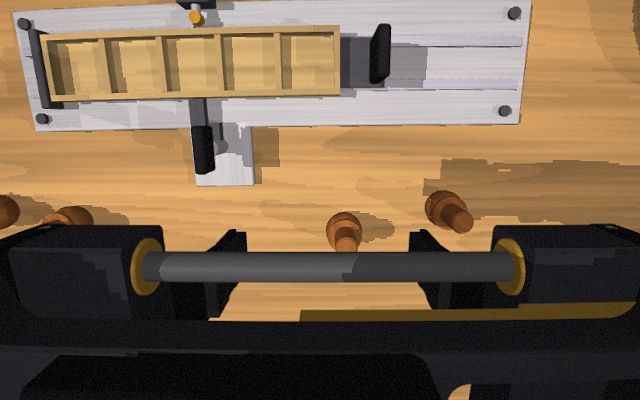

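The wrist view shows the tray with its five pockets (row at v≈62, u≈75–310), the tray grip at (380,53), the knob bar at (204,150), the base's near edge from (37,130) to (521,124), and two feet at (345,230) and (447,210).

```bash
cp wrist.npy w1.npy; python3 -m handwheel '[-0.05,-0.4,0,0,1, -0.05,-0.4,0,0,1,0,0,0,0,1,0,0,0,0,1]'; python3 - <<'E'
from h import *
import cv2
s=snap('wrist','wrist2'); w1=np.load('w1.npy',allow_pickle=True).item()
for n,t in(('w1',w1),('w2',s)):
    z=cloud(t); im=t['image'].max(2); 
    for c,st,m in blobs((im<60)&(z[...,2]<.12),60,3000):
        if c[1]<215: print(n,c.round(1),st,'z',np.percentile(z[m][:,2],[5,50,95]).round(3), z[m].mean(0).round(3))
cv2.imwrite('pics/k2.png',cv2.resize(s['image'][0:210],None,fx=1.25,fy=1.25))
E
```

```text
time_s: 2.3
ee_pos: [0.4488, -0.0272, 0.2226]
eef_rot: [3.141, -0.002, 0.0]
wrist_force: [-0.3, -1.7, 1.0]
finger_gap: 0.0871
grip_force: 0.0
w1 [199.6   4.1] [177   0  39   9 217] z [0.017 0.027 0.035] [0.643 0.008 0.027]
w1 [379.7  54.3] [ 369   24   22   63 1111] z [0.032 0.082 0.084] [ 0.587 -0.168  0.072]
w1 [46.4 76.3] [ 35  30  29  79 348] z [0.018 0.032 0.035] [0.576 0.179 0.03 ]
w1 [344.6  45.9] [341  38   9  19  76] z [0.022 0.023 0.025] [ 0.604 -0.139  0.023]
w1 [344.2  66.7] [341  54   9  25 107] z [0.022 0.023 0.024] [ 0.584 -0.138  0.023]
w1 [203.  145.9] [ 191   98   24   76 1024] z [0.028 0.079 0.081] [ 0.505 -0.001  0.071]
w2 [478.6  42. ] [ 458   10   41   64 1881] z [0.031 0.071 0.084] [ 0.587 -0.166  0.065]
w2 [130.   59.6] [121  15  22  82 338] z [0.02  0.031 0.034] [0.579 0.179 0.03 ]
w2 [436.5  44.8] [433  26   8  41 181] z [0.022 0.023 0.024] [ 0.594 -0.141  0.023]
w2 [297.9 135.8] [290 103  16  59 698] z [0.06  0.08  0.081] [0.502 0.001 0.077]
```

View pics/k2.png

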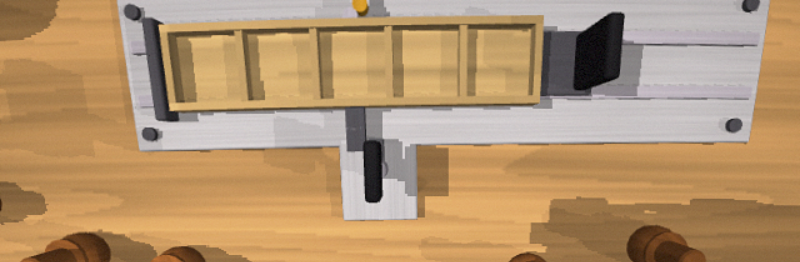

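The zoomed wrist view shows the bar grip top at about (373,171), i.e. (298,137) in the full picture. The tray grip is at about (598,50), and the side pad and base edges are clear.

```bash
python3 - <<'E'
from h import *
s=load('wrist'); w1=np.load('w1.npy',allow_pickle=True).item()
k=[];g=[]
for t in(w1,s):
    z=cloud(t); im=t['image'].max(2)
    B=[b for b in blobs((im<60)&(z[...,2]>.074)&(z[...,2]<.1),60,3000) if b[0][1]<215]
    for c,st,m in B:
        v,u=np.nonzero(m); r=cv2.minAreaRect(np.c_[u,v].astype(np.float32)); 
        P=onplane(t,cv2.boxPoints(r),.0805 if c[1]>90 else .0835)
        q=sorted(cv2.minAreaRect(P[:,:2].astype(np.float32)*1000)[1]);
        print(c.round(1),st,P[:,:2].mean(0).round(4),q,np.median(z[m][:,2]), cv2.minAreaRect(P[:,:2].astype(np.float32)*1000)[2])
        (k if c[1]>90 else g).append(c)
print('tri knob',tri(w1,k[0],s,k[1]),'grip',tri(w1,g[0],s,g[1]))
# base edges
e=onplane(s,np.array([[140,150],[747,141],[124,0],[139,150],[770,0],[747,141]])/1.25,.012);print(e.round(4))
e1=onplane(w1,[[37,130],[521,124],[13,13],[532,2]],.012);print(e1.round(4))
print('yaw',np.degrees(np.arctan2(*(e1[0]-e1[1])[:2])))
# tray outer corners, pocket floor
print('tray',onplane(s,np.array([[162,25],[543,15],[168,110],[541,103]])/1.25,.03).round(4))
z=cloud(s); print('floor z',[np.median(z[v,u,2]).round(4) for u,v in((165,52),(220,52),(280,48),(340,48),(400,45))], 'rim', z[82:86,140:430,2].mean(1))
E
```

```text
[382.8  50.1] [375  24  16  54 745] [ 0.5877 -0.1687] [13.278024673461914, 43.4990119934082] 0.08274097705195682 1.9520275592803955
[199.6 149.3] [191 126  18  48 642] [ 0.5017 -0.0009] [13.667462348937988, 45.682498931884766] 0.07983479853049713 1.3164148330688477
[488.7  37. ] [479  10  20  55 852] [ 0.5875 -0.1669] [15.033041954040527, 45.30762481689453] 0.08234911498725819 0.15869927406311035
[297.4 136.5] [291 112  14  50 619] [0.5016 0.0011] [12.13784122467041, 45.085636138916016] 0.07985536405234928 0.9745275378227234
tri knob [0.50168914 0.00154104 0.07506118] grip [ 0.58950051 -0.1699123   0.07719595]
[[ 0.5187  0.2191  0.012 ]
 [ 0.5276 -0.3365  0.012 ]
 [ 0.6432  0.2155  0.012 ]
 [ 0.5187  0.2201  0.012 ]
 [ 0.6456 -0.3364  0.012 ]
 [ 0.5276 -0.3365  0.012 ]]
[[ 0.5197  0.2176  0.012 ]
 [ 0.5267 -0.3417  0.012 ]
 [ 0.645   0.2214  0.012 ]
 [ 0.6531 -0.337   0.012 ]]
yaw -0.7186991904083249
tray [[ 0.6176  0.1745  0.03  ]
 [ 0.6232 -0.1342  0.03  ]
 [ 0.5513  0.1778  0.03  ]
 [ 0.5558 -0.1372  0.03  ]]
floor z [np.float64(0.0241), np.float64(0.0244), np.float64(0.0243), np.float64(0.0236), np.float64(0.0232)] rim [0.03973797 0.03640113 0.03605202 0.03035667]
```

```bash
python3 -m handwheel '[0.22,-0.116,0,0,0.5, 0.22,-0.116,0,0,0.5, 0,0,0.36,0,0.5, 0,0,0.36,0,0.5, 0,0,0.35,0,0.5]'; python3 -m handwheel '[0,0,0.35,0,0.5, 0,0,0,0,0.5, 0,0,0,0,0.5]';  python3 -c "
from h import *
s=snap('wrist','w3');a=snap('scene');cv2.imwrite('pics/s3.png',cv2.resize(a['image'][120:320,160:400],None,fx=3,fy=3))"
```

```text
time_s: 2.85
ee_pos: [0.5019, -0.0011, 0.0923]
eef_rot: [3.141, -0.007, -0.0]
wrist_force: [0.0, 0.1, -0.2]
finger_gap: 0.0553
grip_force: 0.0
time_s: 3.15
ee_pos: [0.5017, -0.0, 0.0525]
eef_rot: [-3.142, 0.005, 0.003]
wrist_force: [0.4, -0.5, 0.0]
finger_gap: 0.0442
grip_force: 0.0
```

View pics/s3.png

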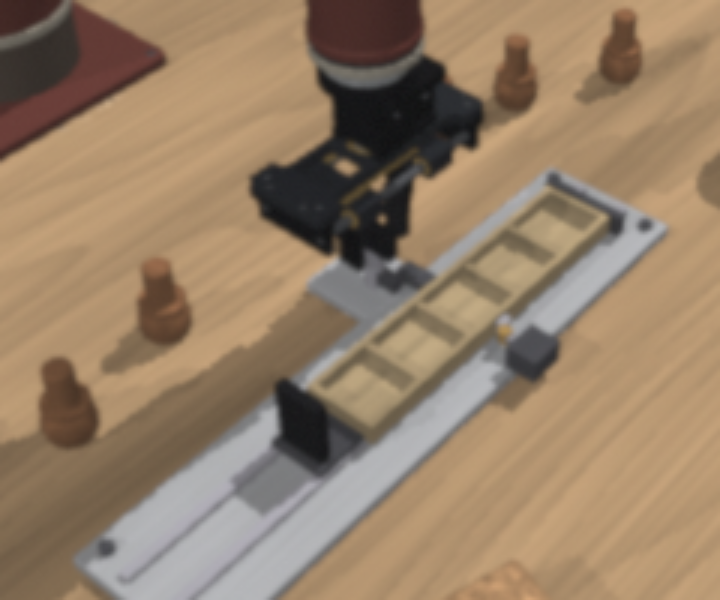

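The fingers straddle the knob bar, with pads at about (368,245). Next I close on it and turn.

```bash
python3 -c "
from h import *
print(get_obs()['joint_positions'].round(3))"; python3 -m handwheel '[0,0,0,0,0, 0,0,0,0,0, 0,0,0,0,0, 0,0,0,0,0]' 30; python3 -m handwheel '[0,0,0,0.0228,0, 0,0,0,0.0228,0, 0,0,0,0.0228,0, 0,0,0,0.0228,0, 0,0,0,0.0228,0]';  python3 -c "
from h import *
o=get_obs();print(o['joint_positions'].round(3),o['wrist_torque'])"
```

```text
[ 0.302  0.229 -0.432  1.988  0.118  0.946 -1.762]
time_s: 3.65
ee_pos: [0.502, 0.0015, 0.0527]
eef_rot: [3.141, -0.001, 0.001]
wrist_force: [-0.0, 1.0, -0.2]
finger_gap: 0.0189
grip_force: 0.0
time_s: 4.15
ee_pos: [0.5017, 0.0007, 0.0524]
eef_rot: [2.938, -1.111, 0.0]
wrist_force: [-0.5, -2.7, 0.9]
finger_gap: 0.0122
grip_force: 28.7
[ 0.22   0.221 -0.341  1.995  0.092  0.941 -2.462] [-0.61626089  0.30778975  0.1674416 ]
```

Joint 7 is close to its limit, so I'll regrasp the bar after a half turn.

```bash
python3 -m handwheel '[0,0,0,0,0.5, 0,0,0,0,0.5, 0,0,0,0,0.5, 0,0,-0.3,0,0.5, 0,0,-0.3,0,0.5]'; python3 -m handwheel '[0,0,0,-0.0238,0.5, 0,0,0,-0.0238,0.5, 0,0,0,-0.0238,0.5, 0,0,0,-0.0238,0.5, 0,0,0,-0.0238,0.5]'>/dev/null
python3 -m handwheel '[0,0,0,-0.0238,0.5, 0,0,0,-0.0238,0.5, 0,0,0,-0.0238,0.5, 0,0,0,-0.0238,0.5, 0,0,0,-0.0238,0.5]'>/dev/null
python3 -m handwheel '[0,0,0,-0.0238,0.5, 0,0,0,-0.0238,0.5, 0,0,0,-0.0238,0.5, 0,0,0,-0.0238,0.5, 0,0,0,-0.0238,0.5]'>/dev/null
python3 -m handwheel '[0,0,0,-0.0238,0.5, 0,0,0,-0.0238,0.5, 0,0,0,-0.0238,0.5, 0,0,0,-0.0238,0.5, 0,0,0,-0.0238,0.5]'>/dev/null
python3 -m handwheel '[0,0,0,-0.0238,0.5, 0,0,0,0,0.5]'
python3 -c "
from h import *
o=get_obs();print(o['joint_positions'].round(3),o['wrist_torque'])
for n in('scene','side'):
    s=snap(n)
s=snap('wrist')
z=cloud(s)
for c,st,m in blobs((s['image'].max(2)<60)&(z[...,2]>.074)&(z[...,2]<.09),60,3000):
    v,u=np.nonzero(m);print(c,st,z[m].mean(0).round(4))
"
```

```text
time_s: 4.65
ee_pos: [0.5008, 0.0017, 0.1242]
eef_rot: [2.943, -1.098, -0.004]
wrist_force: [1.3, 0.0, 0.2]
finger_gap: 0.0408
grip_force: 0.0
time_s: 6.85
ee_pos: [0.5018, 0.0015, 0.1241]
eef_rot: [-1.097, -2.944, -0.0]
wrist_force: [-0.1, -1.0, -0.3]
finger_gap: 0.0433
grip_force: 0.0
[ 0.467  0.159 -0.601  1.917  0.101  1.096  0.683] [ 0.03407404 -0.13921428 -0.0755053 ]
[326.03066914 219.29925651] [ 316  187   20   65 1076] [0.4996 0.0029 0.0797]
```

```bash
python3 -m handwheel '[0,0,0.3,0,0.5, 0,0,0.3,0,0.5, 0,0,0,0,0, 0,0,0,0,0, 0,0,0,0,0]' 30; python3 -m handwheel '[0,0,0,0,0, 0,0,0,0,0, 0,0,0,0,0]';python3 -m handwheel '[0,0,0,0.023,0, 0,0,0,0.023,0, 0,0,0,0.023,0, 0,0,0,0.023,0, 0,0,0,0.023,0]'; python3 -m handwheel '[0,0,0,0,0, 0,0,0,0,0]'
python3 -m handwheel '[0,0,0,0,0.5, 0,0,0,0,0.5, 0,0,0,0,0.5, 0,0,-0.4,0,0.5, 0,0,-0.4,0,0.5]'; python3 -c "
from h import *
s=snap('wrist')
z=cloud(s)
for c,st,m in blobs((s['image'].max(2)<60)&(z[...,2]>.074)&(z[...,2]<.09),60,3000):
    v,u=np.nonzero(m);print(c,st,z[m].mean(0).round(4),cv2.minAreaRect(z[m][:,:2].astype(np.float32)*1000))
a=snap('scene');cv2.imwrite('pics/s4.png',cv2.resize(a['image'][120:320,160:400],None,fx=2.5,fy=2.5))"
```

```text
time_s: 7.5
ee_pos: [0.503, 0.0017, 0.054]
eef_rot: [1.104, 2.939, 0.001]
wrist_force: [1.0, 0.6, 0.7]
finger_gap: 0.0269
grip_force: 0.0
time_s: 7.8
ee_pos: [0.502, 0.0005, 0.0535]
eef_rot: [1.105, 2.94, -0.002]
wrist_force: [-4.2, -3.5, 9.2]
finger_gap: 0.0118
grip_force: 30.0
time_s: 8.3
ee_pos: [0.5013, 0.0001, 0.0535]
eef_rot: [2.08, 2.353, -0.003]
wrist_force: [-8.0, -4.9, 11.9]
finger_gap: 0.0119
grip_force: 30.0
time_s: 8.5
ee_pos: [0.5013, 0.0002, 0.0535]
eef_rot: [2.073, 2.359, -0.003]
wrist_force: [-6.7, -4.2, 12.7]
finger_gap: 0.0119
grip_force: 30.0
time_s: 9.0
ee_pos: [0.5007, 0.0018, 0.1484]
eef_rot: [-2.07, -2.359, 0.002]
wrist_force: [1.7, -0.1, -0.1]
finger_gap: 0.0405
grip_force: 0.0
[327.89078498 211.63253697] [320 183  16  59 879] [0.5009 0.0033 0.0797] ((500.8655700683594, 2.170001983642578), (11.155754089355469, 44.854705810546875), 7.876307487487793)
```

View pics/s4.png

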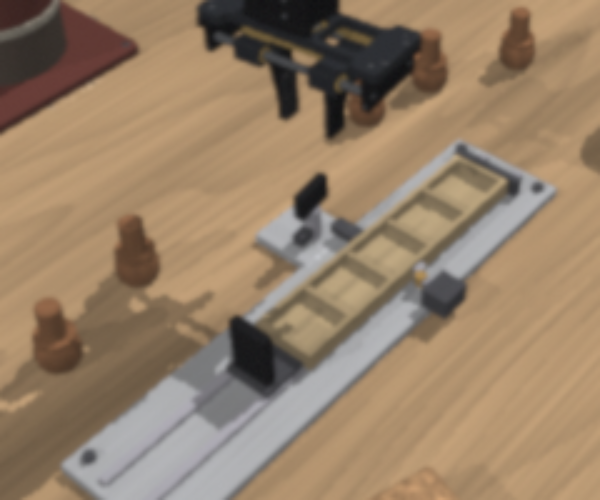

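The scene crop shows the knob bar, at (310,195), turned along the slide, so it is clear of the lug. Next is the tray grip.

```bash
python3 -m handwheel '[0,0,0,-0.0231,0.5, 0,0,0,-0.0231,0.5, 0,0,0,-0.0231,0.5, 0,0,0,-0.0231,0.5, 0,0,0,-0.0231,0.5]' >/dev/null;  python3 -m handwheel '[0,0,0,-0.0231,0.5, 0,0,0,-0.0231,0.5, 0,0,0,-0.0231,0.5, 0,0,0,-0.0231,0.5, 0,0,0,-0.0231,0.5]';python3 -m handwheel '[-0.183,-0.355,0,0,0.5, -0.183,-0.355,0,0,0.5, -0.183,-0.355,0,0,0.5, -0.183,-0.355,0,0,0.5, 0,0,0,0,0.5]'; python3 -c "
from h import *
print(get_obs()['joint_positions'].round(2))
s=snap('wrist','w5')
z=cloud(s)
for c,st,m in blobs((s['image'].max(2)<60)&(z[...,2]>.074)&(z[...,2]<.09),60,3000):
    v,u=np.nonzero(m);print(c,st,z[m].mean(0).round(4),cv2.minAreaRect(z[m][:,:2].astype(np.float32)*1000))"
```

```text
time_s: 10.1
ee_pos: [0.5018, 0.0016, 0.148]
eef_rot: [-0.026, 3.141, 0.0]
wrist_force: [0.4, 0.4, -0.5]
finger_gap: 0.0436
grip_force: 0.0
time_s: 10.6
ee_pos: [0.5923, -0.1757, 0.1468]
eef_rot: [0.004, -3.141, 0.003]
wrist_force: [-0.1, 0.0, -0.1]
finger_gap: 0.0435
grip_force: 0.0
[ 0.6   0.36 -0.48  1.62  0.18  1.2   1.66]
[579.46925859  87.40415913] [ 545   76   69   24 1106] [ 0.5013 -0.0016  0.0798] ((501.05120849609375, 0.3423442840576172), (11.529387474060059, 46.17551803588867), 7.689216136932373)
[334.57411504 207.18915929] [327 178  16  59 904] [ 0.5869 -0.1702  0.0827] ((588.1931762695312, -170.18121337890625), (43.086551666259766, 11.170746803283691), 0.5002509355545044)
```

```bash
python3 -m handwheel '[0.035,0.046,0,0,0.5, 0,0,0.41,0,0.5, 0,0,0.41,0,0.5, 0,0,0,0,0, 0,0,0,0,0]' 40; python3 -m handwheel '[0,0,0,0,0,0,0,0,0,0,0,0,0,0,0,0,0,0,0,0]'; python3 -m handwheel '[0,-0.1,0,0,0, 0,-0.1,0,0,0, 0,-0.1,0,0,0, 0,-0.1,0,0,0, 0,-0.1,0,0,0]';python3 -m handwheel '[0,-0.1,0,0,0, 0,-0.1,0,0,0, 0,-0.1,0,0,0, 0,-0.1,0,0,0, 0,-0.07,0,0,0]'; python3 -m handwheel '[0,0,0,0,0,0,0,0,0,0]'
```

```text
time_s: 11.15
ee_pos: [0.5868, -0.1609, 0.0506]
eef_rot: [0.02, -3.141, -0.001]
wrist_force: [-0.2, 0.7, 0.6]
finger_gap: 0.0346
grip_force: 0.0
time_s: 11.55
ee_pos: [0.5886, -0.1705, 0.0526]
eef_rot: [-0.009, 3.137, -0.014]
wrist_force: [5.2, -21.8, -9.9]
finger_gap: 0.0117
grip_force: 40.1
time_s: 12.05
ee_pos: [0.5894, -0.2235, 0.0524]
eef_rot: [-0.017, 3.138, -0.002]
wrist_force: [-0.7, 1.9, 8.3]
finger_gap: 0.0117
grip_force: 40.0
time_s: 12.55
ee_pos: [0.5903, -0.2806, 0.0524]
eef_rot: [-0.016, 3.137, -0.003]
wrist_force: [0.4, 2.1, 6.0]
finger_gap: 0.0115
grip_force: 40.0
time_s: 12.75
ee_pos: [0.5903, -0.2807, 0.0524]
eef_rot: [-0.015, 3.137, -0.004]
wrist_force: [1.1, -0.6, 6.2]
finger_gap: 0.0119
grip_force: 40.0
```

```bash
python3 -m handwheel '[0,0,0,0,0.5, 0,0,0,0,0.5, 0,0,0,0,0.5, 0,0,-0.4,0,0.5, 0,0,-0.4,0,0.5]'>/dev/null; python3 -m handwheel '[0,0,-0.4,0.0229,0.5, 0,0,0,0.0229,0.5, 0,0,0,0.0229,0.5, 0,0,0,0.0229,0.5, 0,0,0,0.0229,0.5]' >/dev/null; python3 -m handwheel '[0,0,0,0.0229,0.5, 0,0,0,0.0229,0.5, 0,0,0,0.0229,0.5, 0,0,0,0.0229,0.5, 0,0,0,0.0229,0.5]';python3 -m handwheel '[0,0,0,0.0229,0.5, 0,0,0,0,0.5]';  cat > look.py <<'E'
from h import *
o=get_obs();r=R.from_rotvec(o['eef_rot']).as_matrix();print('tcp',o['ee_pos'].round(4),'yaw',np.degrees(np.arctan2(r[1,0],r[0,0])).round(1),'q7',o['joint_positions'][6].round(2))
a,b,w=[snap(n) for n in('scene','side','wrist')]
for n,s in(('scene',a),('side',b),('wrist',w)):
    for c,st,m in feet(s,50,9000): print(n,c.round(1),st[2:],onplane(s,[c],.03)[0].round(3))
    z=cloud(s)
    for c,st,m in blobs((s['image'].max(2)<60)&(z[...,2]>.074)&(z[...,2]<.088)&(abs(z[...,0]-.588)<.05),60,3000): print('grip',n,z[m].mean(0).round(4))
E
python3 look.py
```

```text
time_s: 14.25
ee_pos: [0.5882, -0.2787, 0.1936]
eef_rot: [-2.064, -2.368, 0.0]
wrist_force: [0.2, 0.8, 0.2]
finger_gap: 0.0429
grip_force: 0.0
time_s: 14.45
ee_pos: [0.5883, -0.2787, 0.1936]
eef_rot: [-2.225, -2.217, 0.0]
wrist_force: [-0.9, 0.5, 0.0]
finger_gap: 0.0433
grip_force: 0.0
tcp [ 0.5883 -0.2787  0.1936] yaw 89.8 q7 0.32
scene [366.9 135.3] [ 14  24 237] [0.473 0.394 0.03 ]
scene [331.5 144.3] [ 14  24 248] [0.421 0.289 0.03 ]
scene [306.2 157.8] [ 15  26 268] [0.407 0.192 0.03 ]
scene [181.7 254.6] [ 20  30 429] [ 0.428 -0.262  0.03 ]
grip scene [ 0.5948 -0.2849  0.0801]
side [278.1 146.7] [ 12  22 201] [0.473 0.396 0.03 ]
side [256.4 176.9] [ 21  45 492] [0.414 0.239 0.03 ]
side [240.1 281.6] [ 20  30 438] [ 0.401 -0.142  0.03 ]
side [248.7 329.6] [ 22  32 538] [ 0.429 -0.262  0.03 ]
grip side [ 0.5913 -0.2836  0.0814]
wrist [126.6  43.5] [  75   52 2519] [ 0.398 -0.139  0.03 ]
wrist [169.2 169.8] [  63   42 1889] [ 0.426 -0.26   0.03 ]
grip wrist [ 0.5907 -0.2788  0.0822]
```

```bash
python3 -m handwheel '[0.33,0,-0.2,0,0.5, 0.33,0,-0.2,0,0.5, 0,0,0,0,0.5, 0,0,0,0,0.5]'; python3 - <<'E'
from h import *
s=snap('wrist','w6'); z=cloud(s); h=cv2.cvtColor(s['image'],cv2.COLOR_BGR2HSV)
m=(abs(z[...,2]-.0245)<.004)&(h[...,1]>60)&(z[...,0]>.53)&(z[...,0]<.64)
for c,st,mm in blobs(cv2.morphologyEx(m.astype(np.uint8),cv2.MORPH_OPEN,np.ones((3,3))),300):
    print(c.round(1),st,z[mm].mean(0).round(4))
E
```

```text
time_s: 15.0
ee_pos: [0.589, -0.1988, 0.2427]
eef_rot: [2.217, 2.224, 0.001]
wrist_force: [-0.5, -1.5, 0.1]
finger_gap: 0.0438
grip_force: 0.0
[325.1  24.3] [ 299    0   52   50 2517] [ 0.5865 -0.0292  0.0233]
[326.1  82. ] [ 301   57   50   51 2468] [ 0.5877 -0.0888  0.0233]
[326.8 137.2] [ 303  113   48   49 2266] [ 0.5888 -0.1498  0.0233]
[327.4 188.6] [ 305  167   46   44 1943] [ 0.5897 -0.211   0.0232]
```

View pics/w6.png

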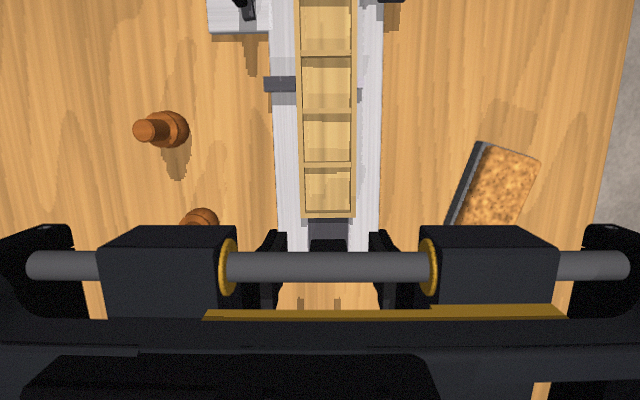

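The wrist view shows pocket floors at (327,188), (327,137), (326,82) and (325,24), with the tray at the loading end. A foot is at (160,130), another sits partly hidden at (200,215), and the sander is at (500,180).

```bash
cat > tops.py <<'E'
from h import *
import sys
o=get_obs();print('tcp',o['ee_pos'].round(4))
S={n:snap(n) for n in('scene','side','wrist')}
T={}
for n,s in S.items():
    h=cv2.cvtColor(s['image'],cv2.COLOR_BGR2HSV).astype(int); z=cloud(s)
    top=float(sys.argv[1]) if len(sys.argv)>1 else .072
    m=(h[...,0]<15)&(h[...,1]>90)&(z[...,2]>top-.005)&(z[...,2]<top+.012)&(z[...,0]>.3)&(z[...,0]<.95)&(abs(z[...,1])<.6)
    T[n]=[(c,onplane(s,[c],top)[0]) for c,st,_ in blobs(m,12)]
    for c,p in T[n]: print(n,c.round(1),p[:2].round(4))
for i,(n1,n2) in enumerate((('scene','side'),('wrist','side'),('wrist','scene'))):
    for c,p in T[n1]:
        for d,q in T[n2]:
            if np.hypot(*(p-q)[:2])<.02: print('tri',n1,n2,tri(S[n1],c,S[n2],d).round(4))
E
python3 tops.py
```

```text
tcp [ 0.5883 -0.2003  0.2416]
scene [367.9 124.7] [0.4762 0.3884]
scene [331.9 133.5] [0.4248 0.284 ]
scene [306.2 146.9] [0.4114 0.1873]
scene [211.2 209. ] [ 0.4029 -0.1457]
scene [178.6 242.9] [ 0.4309 -0.2636]
side [276.8 136.6] [0.4728 0.3878]
side [258.8 156. ] [0.4225 0.2838]
side [251.6 175.6] [0.4082 0.189 ]
side [237.6 270. ] [ 0.4018 -0.1449]
side [246.1 317.8] [ 0.4291 -0.2635]
wrist [144.4 129. ] [ 0.402  -0.1406]
tri scene side [0.4724 0.3946 0.0677]
tri scene side [0.4221 0.2876 0.0692]
tri scene side [0.408  0.1915 0.0692]
tri scene side [ 0.4018 -0.1447  0.0711]
tri scene side [ 0.4288 -0.2624  0.0698]
tri wrist side [ 0.4003 -0.1409  0.0678]
tri wrist scene [ 0.3971 -0.141   0.0648]
```

```bash
python3 -m handwheel '[-0.13,-0.333,0,0,0.65, -0.13,-0.333,0,0,0.65, -0.13,-0.333,0,0,0.65, -0.13,-0.333,0,0,0.65, 0,0,0.4,0,0.65]'; python3 -m handwheel '[0,0,0.4,0,0.65, 0,0,0.2,0,0.65, 0,0,0,0,0.65]'
```

```text
time_s: 15.7
ee_pos: [0.4266, -0.268, 0.1986]
eef_rot: [2.225, 2.204, 0.001]
wrist_force: [2.5, -2.0, -1.5]
finger_gap: 0.0562
grip_force: 0.0
time_s: 16.0
ee_pos: [0.4256, -0.2614, 0.1179]
eef_rot: [-2.219, -2.214, 0.003]
wrist_force: [-1.1, 0.4, 0.1]
finger_gap: 0.0564
grip_force: 0.0
```

```bash
python3 -m handwheel '[-0.012,0.027,0.316,0,0.65, 0,0,0.316,0,0.65, 0,0,0,0,0, 0,0,0,0,0, 0,0,0,0,0]' 20; python3 -m handwheel '[0,0,0,0,0, 0,0,-0.1,0,0, 0,0,-0.4,0,0, 0,0,-0.4,0,0, 0,0,-0.4,0,0]'; python3 tops.py .23 | grep -v tri
```

```text
time_s: 16.5
ee_pos: [0.4333, -0.2643, 0.0484]
eef_rot: [2.221, 2.217, 0.001]
wrist_force: [-0.4, -0.2, -0.6]
finger_gap: 0.04
grip_force: 0.0
time_s: 17.0
ee_pos: [0.4316, -0.2631, 0.2054]
eef_rot: [2.222, 2.219, 0.001]
wrist_force: [1.4, -0.3, -0.6]
finger_gap: 0.0234
grip_force: 19.8
tcp [ 0.4316 -0.2631  0.2054]
side [237.8 263.1] [ 0.4359 -0.2666]
wrist [326.3 244.2] [ 0.4346 -0.2544]
```

```bash
python3 -m handwheel '[0.111,0.33,0,0,0, 0.111,0.33,0,0,0, 0.111,0.33,0,0,0, 0.111,0.33,0,0,0, 0,0,0.3,0,0]'; python3 -m handwheel '[0,0,0.3,0,0, 0,0,0.2,0,0, 0,0,0,0,0, 0,0,0,0,0]'
```

```text
time_s: 17.65
ee_pos: [0.5972, -0.2065, 0.1693]
eef_rot: [2.212, 2.222, 0.011]
wrist_force: [1.6, -1.3, -0.6]
finger_gap: 0.0237
grip_force: 19.8
time_s: 18.05
ee_pos: [0.5901, -0.2102, 0.1063]
eef_rot: [-2.222, -2.22, 0.0]
wrist_force: [0.3, 0.1, 0.4]
finger_gap: 0.0234
grip_force: 19.8
```

Position is right over pocket 0. Lower 33 mm, then release and lift.

```bash
python3 -m handwheel '[0,0,0.14,0,0, 0,0,0.12,0,0, 0,0,0,0,0, 0,0,0,0,0]';  python3 -m handwheel '[0,0,0,0,0.5, 0,0,0,0,0.5, 0,0,0,0,0.5, 0,0,-0.4,0,0.65, 0,0,-0.4,0,0.65]'; python3 -m handwheel '[0.2,-0.2,-0.4,0,0.65, 0.2,-0.333,0,0,0.65,0,0,0,0,0.65]'; python3 tops.py | grep -v tri;python3 tops.py .0955 | grep -v tri
```

```text
time_s: 18.45
ee_pos: [0.5907, -0.2106, 0.0758]
eef_rot: [2.222, 2.219, 0.001]
wrist_force: [-0.1, -0.4, -0.7]
finger_gap: 0.0237
grip_force: 20.0
time_s: 18.95
ee_pos: [0.5892, -0.2099, 0.1706]
eef_rot: [-2.22, -2.218, 0.002]
wrist_force: [0.6, -0.5, 0.7]
finger_gap: 0.0513
grip_force: 0.0
time_s: 19.25
ee_pos: [0.5265, -0.1626, 0.2123]
eef_rot: [-2.219, -2.223, 0.001]
wrist_force: [0.4, 0.1, -0.9]
finger_gap: 0.0562
grip_force: 0.0
tcp [ 0.5265 -0.1626  0.2123]
scene [367.9 124.7] [0.4764 0.3883]
scene [332.  133.5] [0.4249 0.2841]
scene [306.1 146.7] [0.4103 0.1881]
scene [211.1 209. ] [ 0.4029 -0.1458]
scene [245.6 266.1] [ 0.5899 -0.2153]
side [237.5 270. ] [ 0.4016 -0.1449]
side [327.  291.7] [ 0.5857 -0.2133]
wrist [192.  166.8] [ 0.4016 -0.1401]
wrist [380.7 226. ] [ 0.5825 -0.1988]
tcp [ 0.5301 -0.1661  0.2118]
scene [244.9 257.1] [ 0.5874 -0.2119]
side [327.2 283.4] [ 0.5863 -0.2114]
wrist [379.7 237. ] [ 0.5787 -0.2023]
```

```bash
python3 -m handwheel '[0.06,-0.355,0,0,0.65, 0.06,-0.355,0,0,0.65, 0.06,-0.355,0,0,0.65, 0,0,0.4,0,0.65, 0,0,0.4,0,0.65]'; python3 -m handwheel '[0,0,0,0,0.65, 0,0,0,0,0.65]'
```

```text
time_s: 20.05
ee_pos: [0.4034, -0.145, 0.1164]
eef_rot: [2.22, 2.215, 0.004]
wrist_force: [0.1, -0.5, -0.3]
finger_gap: 0.0566
grip_force: 0.0
time_s: 20.25
ee_pos: [0.4024, -0.144, 0.116]
eef_rot: [-2.221, -2.219, 0.001]
wrist_force: [0.5, -0.7, 0.7]
finger_gap: 0.0567
grip_force: 0.0
```

```bash
python3 -m handwheel '[0,0,0.29,0,0.65, 0,0,0.29,0,0.65, 0,0,0,0,0, 0,0,0,0,0, 0,0,0,0,0]' 20; python3 -m handwheel '[0,0,0,0,0, 0,0,-0.1,0,0, 0,0,-0.4,0,0, 0,0,-0.4,0,0, 0,0,-0.4,0,0]';  python3 -m handwheel '[-0.0115,0.389,0,0,0, -0.0115,0.389,0,0,0, -0.0115,0.389,0,0,0, -0.0115,0.389,0,0,0, 0,0,0.3,0,0]'; python3 -m handwheel '[0,0,0.3,0,0, 0,0,0.2,0,0, 0,0,0,0,0, 0,0,0,0,0]'
```

```text
time_s: 20.75
ee_pos: [0.4042, -0.1446, 0.0484]
eef_rot: [2.221, 2.218, 0.002]
wrist_force: [0.7, -0.2, 0.4]
finger_gap: 0.0401
grip_force: 0.0
time_s: 21.25
ee_pos: [0.4018, -0.1437, 0.2053]
eef_rot: [2.222, 2.22, 0.001]
wrist_force: [1.4, -0.4, -1.0]
finger_gap: 0.0228
grip_force: 20.0
time_s: 21.75
ee_pos: [0.5971, -0.1494, 0.1714]
eef_rot: [2.215, 2.215, 0.012]
wrist_force: [0.9, -0.6, -1.2]
finger_gap: 0.0233
grip_force: 20.0
time_s: 22.15
ee_pos: [0.5892, -0.1499, 0.1076]
eef_rot: [2.222, 2.22, 0.001]
wrist_force: [-0.1, 0.8, -0.9]
finger_gap: 0.0232
grip_force: 20.0
```

```bash
python3 -m handwheel '[0,0,0.15,0,0, 0,0,0.14,0,0, 0,0,0,0,0, 0,0,0,0,0]';  python3 -m handwheel '[0,0,0,0,0.5, 0,0,0,0,0.5, 0,0,0,0,0.5, 0,0,-0.4,0,0.65, 0,0,-0.4,0,0.65]'; python3 -m handwheel '[0,0,-0.4,0,0.65, 0.32,-0.19,0,0,0.65, 0.32,-0.19,0,0,0.65, 0.32,-0.19,0,0,0.65, 0.32,-0.19,0,0,0.65]';python3 -m handwheel '[0.32,-0.19,0,0,0.65, 0.32,-0.19,0,0,0.65, 0,0,0,0,0.65]'; python3 tops.py;python3 tops.py .0955 | grep -v tri
```

```text
time_s: 22.55
ee_pos: [0.5903, -0.1501, 0.0738]
eef_rot: [2.221, 2.218, 0.003]
wrist_force: [-0.5, -0.1, -0.3]
finger_gap: 0.0235
grip_force: 20.1
time_s: 23.05
ee_pos: [0.5878, -0.1495, 0.1672]
eef_rot: [-2.221, -2.218, 0.002]
wrist_force: [1.1, 0.3, 1.4]
finger_gap: 0.0514
grip_force: 0.0
time_s: 23.55
ee_pos: [0.4969, 0.0053, 0.2154]
eef_rot: [2.223, 2.22, 0.0]
wrist_force: [0.7, 0.5, -0.2]
finger_gap: 0.0565
grip_force: 0.0
time_s: 23.85
ee_pos: [0.4499, 0.0862, 0.2159]
eef_rot: [2.214, 2.229, 0.001]
wrist_force: [0.4, -0.3, -0.1]
finger_gap: 0.0569
grip_force: 0.0
tcp [0.4499 0.0862 0.2159]
scene [368.1 125. ] [0.4776 0.3872]
scene [331.8 133.4] [0.4239 0.2844]
scene [306.1 146.9] [0.4112 0.1872]
scene [268.1 250.5] [ 0.5953 -0.1536]
scene [246.3 265.3] [ 0.5894 -0.2128]
side [278.2 136.3] [0.4771 0.3894]
side [258.7 156. ] [0.4222 0.2838]
side [251.4 175.6] [0.4077 0.1891]
side [327.  268.8] [ 0.5901 -0.1544]
side [326.5 292.1] [ 0.5848 -0.2142]
wrist [277.   68.6] [0.4075 0.1942]
tri scene side [0.4773 0.3878 0.0723]
tri scene side [0.4218 0.2872 0.0696]
tri scene side [0.4074 0.1919 0.0688]
tri scene side [ 0.5906 -0.1491  0.0652]
tri scene side [ 0.5851 -0.2094  0.0656]
tri wrist side [0.4068 0.1949 0.0677]
tri wrist scene [0.4059 0.1947 0.0654]
tcp [0.4527 0.0803 0.2154]
scene [267.4 241.9] [ 0.593  -0.1513]
scene [245.2 257.1] [ 0.5877 -0.2116]
side [327.2 260. ] [ 0.5908 -0.151 ]
side [326.7 283.1] [ 0.5853 -0.2105]
```

```bash
python3 -m handwheel '[0.31,-0.127,0,0,0.65, 0.31,-0.127,0,0,0.65, 0.31,-0.127,0,0,0.65, 0,0,0.4,0,0.65, 0,0,0.4,0,0.65]'; python3 -m handwheel '[0,0,0,0,0.65, 0,0,0,0,0.65]'
```

```text
time_s: 24.65
ee_pos: [0.4081, 0.1934, 0.1191]
eef_rot: [2.221, 2.22, 0.006]
wrist_force: [0.8, -0.9, -1.1]
finger_gap: 0.0565
grip_force: 0.0
time_s: 24.85
ee_pos: [0.407, 0.192, 0.1197]
eef_rot: [-2.223, -2.218, 0.002]
wrist_force: [0.0, -0.6, 0.8]
finger_gap: 0.0566
grip_force: 0.0
```

```bash
python3 -m handwheel '[0,0,0.304,0,0.65, 0,0,0.304,0,0.65, 0,0,0,0,0, 0,0,0,0,0, 0,0,0,0,0]' 20; python3 -m handwheel '[0,0,0,0,0, 0,0,-0.1,0,0, 0,0,-0.4,0,0, 0,0,-0.4,0,0, 0,0,-0.4,0,0]';  python3 -m handwheel '[-0.2935,0.188,0,0,0, -0.2935,0.188,0,0,0, -0.2935,0.188,0,0,0, -0.2935,0.188,0,0,0, -0.2935,0.188,0,0,0]'; python3 -m handwheel '[-0.2935,0.188,0,0,0, -0.2935,0.188,0,0,0, -0.2935,0.188,0,0,0, 0,0,0,0,0, 0,0,0,0,0]'
```

```text
time_s: 25.35
ee_pos: [0.4088, 0.1932, 0.0489]
eef_rot: [2.222, 2.218, 0.005]
wrist_force: [0.2, -0.3, 0.5]
finger_gap: 0.0396
grip_force: 0.0
time_s: 25.85
ee_pos: [0.4062, 0.1928, 0.2055]
eef_rot: [2.222, 2.221, 0.002]
wrist_force: [1.4, 1.2, -0.1]
finger_gap: 0.0231
grip_force: 20.0
time_s: 26.35
ee_pos: [0.5202, 0.0149, 0.2041]
eef_rot: [2.221, 2.22, 0.002]
wrist_force: [0.3, 1.0, 0.1]
finger_gap: 0.0233
grip_force: 20.0
time_s: 26.85
ee_pos: [0.587, -0.0902, 0.2031]
eef_rot: [-2.224, -2.218, -0.001]
wrist_force: [-0.8, 0.9, 0.1]
finger_gap: 0.0232
grip_force: 20.0
```

```bash
python3 -m handwheel '[0,0.005,0.4,0,0, 0,0,0.35,0,0, 0,0,0.2,0,0, 0,0,0.135,0,0, 0,0,0,0,0]'; python3 -m handwheel '[0,0,0,0,0, 0,0,0,0,0]'; python3 -m handwheel '[0,0,0,0,0.5, 0,0,0,0,0.5, 0,0,0,0,0.5, 0,0,-0.4,0,0.65, 0,0,-0.4,0,0.65]'; python3 -m handwheel '[0,0,-0.4,0,0.65, 0.35,-0.2,0,0,0.65, 0.35,-0.2,0,0,0.65, 0.35,-0.2,0,0,0.65, 0.35,-0.2,0,0,0.65]' >/dev/null;python3 -m handwheel '[0.35,-0.2,0,0,0.65, 0.35,-0.2,0,0,0.65, 0,0,0,0,0.65]'; python3 tops.py;python3 tops.py .0955 | grep -v tri
```

```text
time_s: 27.35
ee_pos: [0.5869, -0.0881, 0.0725]
eef_rot: [-2.22, -2.222, 0.0]
wrist_force: [-0.3, -0.4, -0.9]
finger_gap: 0.0236
grip_force: 20.0
time_s: 27.55
ee_pos: [0.5879, -0.0887, 0.0731]
eef_rot: [2.221, 2.221, 0.002]
wrist_force: [0.4, -0.6, -0.2]
finger_gap: 0.0234
grip_force: 20.0
time_s: 28.05
ee_pos: [0.5864, -0.0894, 0.168]
eef_rot: [-2.221, -2.218, 0.003]
wrist_force: [2.0, 0.3, -0.2]
finger_gap: 0.0517
grip_force: 0.0
time_s: 28.85
ee_pos: [0.4407, 0.1689, 0.2167]
eef_rot: [-2.212, -2.23, -0.002]
wrist_force: [0.3, -0.9, 0.2]
finger_gap: 0.0561
grip_force: 0.0
tcp [0.4407 0.1689 0.2167]
scene [367.8 124.8] [0.4765 0.3877]
scene [331.9 133.5] [0.4247 0.2839]
scene [285.9 234. ] [ 0.5915 -0.0927]
scene [267.9 250.4] [ 0.5948 -0.1537]
scene [246.4 265.6] [ 0.5901 -0.2133]
side [277.1 136.7] [0.4738 0.3876]
side [258.7 155.9] [0.4223 0.2841]
side [324.  247.8] [ 0.5878 -0.0937]
side [327.1 268.7] [ 0.5904 -0.1543]
side [326.6 292.2] [ 0.585  -0.2146]
wrist [302.3  51.3] [0.4215 0.2908]
tri scene side [0.4736 0.3922 0.0689]
tri scene side [0.4219 0.2877 0.0693]
tri scene side [ 0.5881 -0.0892  0.0671]
tri scene side [ 0.5908 -0.1498  0.0663]
tri scene side [ 0.5853 -0.2095  0.0651]
tri wrist side [0.4212 0.2918 0.0669]
tri wrist scene [0.4203 0.2913 0.0663]
tcp [0.4442 0.1621 0.2161]
scene [285.8 226.6] [ 0.592  -0.0923]
scene [267.2 241.8] [ 0.5924 -0.1514]
scene [244.8 257.1] [ 0.5872 -0.212 ]
side [324.  239.3] [ 0.5882 -0.0907]
side [326.9 260.1] [ 0.5901 -0.151 ]
side [326.8 283.1] [ 0.5855 -0.2106]
```

```bash
python3 -m handwheel '[0.351,-0.063,0,0,0.65, 0.351,-0.063,0,0,0.65, 0.351,-0.063,0,0,0.65, 0,0,0.4,0,0.65, 0,0,0.4,0,0.65]'; python3 -m handwheel '[0,0,0,0,0.65, 0,0,0,0,0.65]'
```

```text
time_s: 29.65
ee_pos: [0.4225, 0.2903, 0.1197]
eef_rot: [2.222, 2.22, 0.005]
wrist_force: [2.1, -0.6, -0.9]
finger_gap: 0.0564
grip_force: 0.0
time_s: 29.85
ee_pos: [0.4217, 0.2884, 0.1204]
eef_rot: [-2.224, -2.218, 0.002]
wrist_force: [0.6, 0.6, 0.7]
finger_gap: 0.0566
grip_force: 0.0
```

```bash
python3 -m handwheel '[0,0,0.306,0,0.65, 0,0,0.306,0,0.65, 0,0,0,0,0, 0,0,0,0,0, 0,0,0,0,0]' 20; python3 -m handwheel '[0,0,0,0,0, 0,0,-0.1,0,0, 0,0,-0.4,0,0, 0,0,-0.4,0,0, 0,0,-0.4,0,0]';  python3 -m handwheel '[-0.332,0.172,0,0,0, -0.332,0.172,0,0,0, -0.332,0.172,0,0,0, -0.332,0.172,0,0,0, -0.332,0.172,0,0,0]'; python3 -m handwheel '[-0.332,0.172,0,0,0, -0.332,0.172,0,0,0, -0.332,0.172,0,0,0, 0,0,0,0,0, 0,0,0,0,0]'
```

```text
time_s: 30.35
ee_pos: [0.4232, 0.2901, 0.0495]
eef_rot: [2.223, 2.219, 0.006]
wrist_force: [-0.5, 1.4, 0.3]
finger_gap: 0.0399
grip_force: 0.0
time_s: 30.85
ee_pos: [0.4208, 0.2893, 0.2058]
eef_rot: [2.222, 2.221, 0.001]
wrist_force: [2.6, 0.5, -0.8]
finger_gap: 0.0231
grip_force: 20.0
time_s: 31.35
ee_pos: [0.5249, 0.0883, 0.2044]
eef_rot: [2.221, 2.22, 0.002]
wrist_force: [1.6, 1.2, -0.8]
finger_gap: 0.0232
grip_force: 20.0
time_s: 31.85
ee_pos: [0.5862, -0.0307, 0.2035]
eef_rot: [-2.225, -2.218, -0.001]
wrist_force: [0.4, 0.5, -1.0]
finger_gap: 0.0231
grip_force: 20.0
```

```bash
python3 -m handwheel '[0,0.003,0.4,0,0, 0,0,0.35,0,0, 0,0,0.2,0,0, 0,0,0.135,0,0, 0,0,0,0,0]' >/dev/null; python3 -m handwheel '[0,0,0,0,0, 0,0,0,0,0]'; python3 -m handwheel '[0,0,0,0,0.5, 0,0,0,0,0.5, 0,0,0,0,0.5, 0,0,-0.4,0,0.65, 0,0,-0.4,0,0.65]'; python3 -m handwheel '[0,0,-0.4,0,0.65, 0.357,-0.126,0,0,0.65, 0.357,-0.126,0,0,0.65, 0.357,-0.126,0,0,0.65, 0.357,-0.126,0,0,0.65]' >/dev/null;python3 -m handwheel '[0.357,-0.126,0,0,0.65, 0.357,-0.126,0,0,0.65, 0.357,-0.126,0,0,0.65, 0,0,0,0,0.65,0,0,0,0,0.65]'; python3 tops.py;python3 tops.py .0955 | grep -v tri
```

```text
time_s: 32.55
ee_pos: [0.5867, -0.0289, 0.0734]
eef_rot: [2.221, 2.221, 0.002]
wrist_force: [0.2, -0.2, -0.8]
finger_gap: 0.0233
grip_force: 20.0
time_s: 33.05
ee_pos: [0.5853, -0.0298, 0.1684]
eef_rot: [-2.221, -2.218, 0.003]
wrist_force: [1.8, -0.2, 0.4]
finger_gap: 0.0514
grip_force: 0.0
time_s: 34.05
ee_pos: [0.4804, 0.2711, 0.2165]
eef_rot: [2.22, 2.223, 0.0]
wrist_force: [0.1, -1.3, -0.3]
finger_gap: 0.0566
grip_force: 0.0
tcp [0.4804 0.2711 0.2165]
scene [367.7 125. ] [0.4766 0.3866]
scene [302.8 219.5] [ 0.59   -0.0332]
scene [286.1 234.1] [ 0.5922 -0.0926]
scene [268.3 250.2] [ 0.5952 -0.1527]
scene [246.4 265.4] [ 0.5899 -0.213 ]
side [277.1 136.6] [0.4736 0.3881]
side [321.7 228.9] [ 0.5865 -0.0333]
side [324.  247.4] [ 0.5879 -0.0925]
side [326.9 268.5] [ 0.5899 -0.1535]
side [326.5 292.1] [ 0.5847 -0.2143]
wrist [317.2  52.7] [0.4731 0.3951]
tri scene side [0.4736 0.3916 0.0691]
tri scene side [ 0.5868 -0.0294  0.0677]
tri scene side [ 0.5883 -0.0884  0.0669]
tri scene side [ 0.5904 -0.1481  0.0651]
tri scene side [ 0.5851 -0.2091  0.065 ]
tri wrist side [0.473  0.396  0.0673]
tri wrist scene [0.4721 0.3958 0.0656]
tcp [0.4818 0.2686 0.2163]
scene [303.  211.6] [ 0.5897 -0.0318]
scene [285.9 226.5] [ 0.592 -0.092]
scene [267.3 241.7] [ 0.5925 -0.1511]
scene [245.  257.3] [ 0.588  -0.2122]
side [321.8 220.9] [ 0.5869 -0.0314]
side [323.8 239.3] [ 0.5877 -0.0906]
side [327.1 260. ] [ 0.5905 -0.1509]
side [326.6 283.1] [ 0.5852 -0.2107]
```

```bash
python3 -m handwheel '[0.347,-0.024,0,0,0.65, 0.347,-0.024,0,0,0.65, 0.347,-0.024,0,0,0.65, 0,0,0.4,0,0.65, 0,0,0.4,0,0.65]'; python3 -m handwheel '[0,0,0,0,0.65, 0,0,0,0,0.65]'
```

```text
time_s: 34.85
ee_pos: [0.4729, 0.3969, 0.1202]
eef_rot: [-2.221, -2.221, -0.005]
wrist_force: [1.3, -0.3, -1.6]
finger_gap: 0.0564
grip_force: 0.0
time_s: 35.05
ee_pos: [0.4728, 0.3944, 0.1209]
eef_rot: [-2.224, -2.219, 0.002]
wrist_force: [0.2, 0.2, 1.2]
finger_gap: 0.0562
grip_force: 0.0
```

```bash
python3 -m handwheel '[0,0,0.308,0,0.65, 0,0,0.308,0,0.65, 0,0,0,0,0, 0,0,0,0,0, 0,0,0,0,0]' 20; python3 -m handwheel '[0,0,0,0,0, 0,0,-0.1,0,0, 0,0,-0.4,0,0, 0,0,-0.4,0,0, 0,0,-0.4,0,0]';  python3 -m handwheel '[-0.38,0.118,0,0,0, -0.38,0.118,0,0,0, -0.38,0.118,0,0,0, -0.38,0.118,0,0,0, -0.38,0.118,0,0,0]'; python3 -m handwheel '[-0.38,0.118,0,0,0, -0.38,0.118,0,0,0, -0.38,0.118,0,0,0, 0,0,0,0,0, 0,0,0,0,0]'
```

```text
time_s: 35.55
ee_pos: [0.4741, 0.3965, 0.05]
eef_rot: [2.223, 2.219, 0.007]
wrist_force: [0.8, 1.4, -0.7]
finger_gap: 0.0402
grip_force: 0.0
time_s: 36.05
ee_pos: [0.472, 0.3951, 0.2058]
eef_rot: [-2.222, -2.221, -0.001]
wrist_force: [1.0, 0.6, -1.1]
finger_gap: 0.0233
grip_force: 20.0
time_s: 36.55
ee_pos: [0.5433, 0.1654, 0.2042]
eef_rot: [2.222, 2.22, 0.002]
wrist_force: [0.6, -0.1, 0.3]
finger_gap: 0.0233
grip_force: 20.0
time_s: 37.05
ee_pos: [0.5855, 0.0291, 0.2035]
eef_rot: [2.226, 2.217, 0.001]
wrist_force: [-0.1, 0.9, -2.1]
finger_gap: 0.023
grip_force: 20.0
```

```bash
python3 -m handwheel '[0.005,0.002,0.4,0,0, 0,0,0.35,0,0, 0,0,0.2,0,0, 0,0,0.135,0,0, 0,0,0,0,0]' >/dev/null; python3 -m handwheel '[0,0,0,0,0, 0,0,0,0,0]'; python3 -m handwheel '[0,0,0,0,0.5, 0,0,0,0,0.5, 0,0,0,0,0.5, 0,0,-0.4,0,0.5, 0,0,-0.4,0,0.5]'; python3 -m handwheel '[0,0,-0.4,0,0.5, -0.37,0,0,0,0.5, -0.37,0,0,0,0.5, -0.37,0,0,0,0.5, -0.37,0,0,0,0.5]' >/dev/null;python3 -m handwheel '[-0.37,0,0,0,0.5, -0.37,0,0,0,0.5, -0.37,0,0,0,0.5, 0,0,0,0,0.5,0,0,0,0,0.5]'; python3 tops.py .0955;python3 -c "
from h import *
a=load('scene');cv2.imwrite('pics/s7.png',cv2.resize(a['image'][100:320,150:410],None,fx=2.5,fy=2.5))"
```

```text
time_s: 37.75
ee_pos: [0.5858, 0.032, 0.0731]
eef_rot: [2.221, 2.221, 0.002]
wrist_force: [-0.0, 0.1, -0.7]
finger_gap: 0.0236
grip_force: 20.0
time_s: 38.25
ee_pos: [0.5844, 0.0307, 0.1683]
eef_rot: [-2.221, -2.218, 0.003]
wrist_force: [1.4, -0.1, 0.3]
finger_gap: 0.0427
grip_force: 0.0
time_s: 39.25
ee_pos: [0.5847, -0.2813, 0.2158]
eef_rot: [-2.225, -2.217, -0.0]
wrist_force: [1.0, 0.9, 1.3]
finger_gap: 0.0438
grip_force: 0.0
tcp [ 0.5847 -0.2813  0.2158]
scene [318.6 198.5] [0.5883 0.0255]
scene [302.8 211.9] [ 0.5896 -0.0327]
scene [285.9 226.4] [ 0.5918 -0.0919]
scene [267.4 241.9] [ 0.5931 -0.1513]
scene [245.2 257.3] [ 0.5881 -0.2119]
side [323.7 241.7] [ 0.5869 -0.0979]
side [327. 260.] [ 0.5903 -0.1509]
side [326.7 283.1] [ 0.5854 -0.2106]
wrist [333.1  40.3] [ 0.5903 -0.1474]
wrist [327.  115.3] [ 0.5854 -0.2065]
tri scene side [ 0.5871 -0.0878  0.0873]
tri scene side [ 0.5906 -0.1488  0.0924]
tri scene side [ 0.5857 -0.2095  0.0928]
tri wrist side [ 0.5905 -0.1462  0.0902]
tri wrist side [ 0.5856 -0.2064  0.0902]
tri wrist scene [ 0.5899 -0.1471  0.0904]
tri wrist scene [ 0.5846 -0.2074  0.0893]
```

View pics/s7.png

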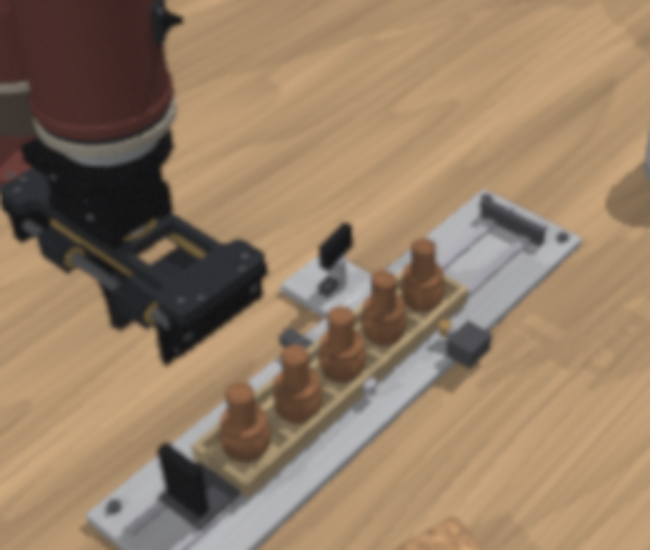

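The scene crop shows all five feet upright in their pockets (about (245,420), (298,385), (343,345), (384,310), (424,275)), with the tray at the loading end and the knob clear. Next I take the tray grip and push.

```bash
python3 -m handwheel '[0,0,0,-0.023,0.4, 0,0,0,-0.023,0.4, 0,0,0,-0.023,0.4, 0,0,0,-0.023,0.4, 0,0,0,-0.023,0.4]' >/dev/null;  python3 -m handwheel '[0,0,0,-0.023,0.4, 0,0,0,-0.023,0.4, 0,0,0,-0.023,0.4, 0,0,0,-0.023,0.4, 0,0,0,-0.023,0.4]'>/dev/null; python3 -m handwheel '[-0.04,0,0,-0.023,0.4, 0,0,0.3,0,0.4, 0,0,0.3,0,0.4, 0,0,0,0,0.4, 0,0,0,0,0.4]'; python3 -c "
from h import *
s=snap('wrist')
z=cloud(s)
for c,st,m in blobs((s['image'].max(2)<60)&(z[...,2]>.074)&(z[...,2]<.09),60,3000):
    print(c,st,z[m].mean(0).round(4),cv2.minAreaRect(z[m][:,:2].astype(np.float32)*1000))"
```

```text
time_s: 40.9
ee_pos: [0.5901, -0.2796, 0.1449]
eef_rot: [0.03, -3.141, -0.001]
wrist_force: [0.6, 0.5, 1.2]
finger_gap: 0.0349
grip_force: 0.0
[326.18043478 212.36413043] [318 184  17  59 920] [ 0.5881 -0.28    0.0826] ((589.6992797851562, -280.1275329589844), (42.860107421875, 11.743142127990723), 1.2483808994293213)
```

```bash
python3 -m handwheel '[0,0,0.385,0,0.4, 0,0,0.385,0,0.4, 0,0,0,0,0.4, 0,0,0,0,0, 0,0,0,0,0]' 40; python3 -m handwheel '[0,0,0,0,0,0,0,0,0,0,0,0,0,0,0]'; python3 -m handwheel '[0,0.03,0,0,0, 0,0.06,0,0,0, 0,0.06,0,0,0, 0,0.06,0,0,0, 0,0.06,0,0,0]'; python3 -m handwheel '[0,0.06,0,0,0, 0,0.06,0,0,0, 0,0.06,0,0,0, 0,0.06,0,0,0, 0,0.06,0,0,0]'; python3 -m handwheel '[0,0.06,0,0,0, 0,0.06,0,0,0, 0,0.06,0,0,0, 0,0.06,0,0,0, 0,0.06,0,0,0]'
```

```text
time_s: 41.45
ee_pos: [0.5922, -0.2812, 0.0557]
eef_rot: [-0.028, 3.137, -0.003]
wrist_force: [0.6, 0.9, 1.3]
finger_gap: 0.0256
grip_force: 0.0
time_s: 41.75
ee_pos: [0.5911, -0.281, 0.054]
eef_rot: [-0.027, 3.139, -0.002]
wrist_force: [-0.8, 0.4, 7.7]
finger_gap: 0.0115
grip_force: 40.0
time_s: 42.25
ee_pos: [0.5907, -0.2493, 0.0541]
eef_rot: [-0.026, 3.138, -0.003]
wrist_force: [0.3, -1.9, 7.1]
finger_gap: 0.0116
grip_force: 40.0
time_s: 42.75
ee_pos: [0.5901, -0.2131, 0.054]
eef_rot: [-0.026, 3.138, -0.003]
wrist_force: [0.4, -1.7, 7.1]
finger_gap: 0.0116
grip_force: 40.0
time_s: 43.25
ee_pos: [0.5896, -0.1791, 0.054]
eef_rot: [-0.024, 3.138, -0.006]
wrist_force: [-0.1, -4.2, 6.7]
finger_gap: 0.0119
grip_force: 40.0
```

```bash
python3 -m handwheel '[0,0.04,0,0,0, 0,0.04,0,0,0, 0,0.02,0,0,0, 0,0,0,0,0, 0,0,0,0,0]'
```

```text
time_s: 43.75
ee_pos: [0.5894, -0.1704, 0.0541]
eef_rot: [-0.021, 3.137, -0.011]
wrist_force: [1.8, -15.8, 4.4]
finger_gap: 0.0114
grip_force: 40.1
```

```bash
python3 -m handwheel '[0,0,0,0,0.4, 0,0,0,0,0.4, 0,0,0,0,0.4, 0,0,-0.4,0,0.4, 0,0,-0.4,0,0.4]'>/dev/null; python3 -m handwheel '[0.183,0.356,0,0,0.5, 0.183,0.356,0,0,0.5, 0.183,0.356,0,0,0.5, 0.183,0.356,0,0,0.5, 0,0,0,0,0.5]';  python3 -m handwheel '[0,0,0,0.0232,0.5, 0,0,0,0.0232,0.5, 0,0,0,0.0232,0.5, 0,0,0,0.0232,0.5, 0,0,0,0.0232,0.5]'>/dev/null;  python3 -m handwheel '[0,0,0,0.0232,0.5, 0,0,0,0.0232,0.5, 0,0,0,0.0232,0.5, 0,0,0,0.0232,0.5, 0,0,0,0.0232,0.5]'; python3 -m handwheel '[0,0,0,0,0.5]' >/dev/null; python3 look.py | grep -e tcp -e grip; python3 tops.py .0955 | grep -e scene; python3 -c "
from h import *
s=load('wrist'); z=cloud(s)
for c,st,m in blobs((s['image'].max(2)<60)&(z[...,2]>.074)&(z[...,2]<.09),60,3000):
    print(c,st,z[m].mean(0).round(4),cv2.minAreaRect(z[m][:,:2].astype(np.float32)*1000))"
```

```text
time_s: 44.75
ee_pos: [0.4943, 0.0117, 0.1483]
eef_rot: [0.042, -3.141, -0.0]
wrist_force: [-0.6, -1.0, -0.3]
finger_gap: 0.0435
grip_force: 0.0
time_s: 45.75
ee_pos: [0.4969, 0.0052, 0.1478]
eef_rot: [-2.078, -2.356, 0.0]
wrist_force: [0.2, -0.7, 1.1]
finger_gap: 0.0434
grip_force: 0.0
tcp [0.497  0.0051 0.1478] yaw 97.4 q7 -0.04
grip scene [ 0.5924 -0.175   0.08  ]
grip side [ 0.5888 -0.1741  0.081 ]
scene [346.4 175.8] [0.5871 0.1351]
scene [332.  187.6] [0.5879 0.0766]
scene [316.6 200.3] [0.5886 0.0176]
scene [300.6 214.4] [ 0.5914 -0.0424]
scene [280.7 228. ] [ 0.5865 -0.1028]
tri scene side [0.5833 0.1406 0.0908]
tri scene side [0.5849 0.081  0.0924]
tri scene side [0.5855 0.0217 0.0919]
tri scene side [ 0.5887 -0.039   0.0923]
tri scene side [ 0.5837 -0.0997  0.0925]
tri wrist scene [0.5836 0.142  0.0903]
tri wrist scene [0.5846 0.0833 0.09  ]
tri wrist scene [0.5857 0.0232 0.0903]
[331.93371429 216.79885714] [324 188  16  59 875] [0.501  0.0031 0.0797] ((500.92193603515625, 2.0801143646240234), (11.13764476776123, 45.024879455566406), 8.251317977905273)
```

```bash
python3 -m handwheel '[-0.039,0.03,0,0,0.5, 0,0,0.395,0,0.5, 0,0,0.395,0,0.5, 0,0,0,0,0, 0,0,0,0,0]' 30; python3 -m handwheel '[0,0,0,0,0,0,0,0,0,0,0,0,0,0,0,0,0,0,0,0]'; python3 -m handwheel '[0,0,0,-0.0231,0, 0,0,0,-0.0231,0, 0,0,0,-0.0231,0, 0,0,0,-0.0231,0, 0,0,0,-0.0231,0]';python3 -m handwheel '[0,0,0,-0.0231,0, 0,0,0,-0.0231,0, 0,0,0,-0.0231,0, 0,0,0,-0.0231,0, 0,0,0,-0.0231,0]'; python3 -m handwheel '[0,0,0,0,0,0,0,0,0,0]'; python3 look.py | grep tcp
```

```text
time_s: 46.65
ee_pos: [0.5011, 0.001, 0.0535]
eef_rot: [-2.07, -2.361, 0.001]
wrist_force: [0.2, -0.4, 0.5]
finger_gap: 0.0347
grip_force: 0.0
time_s: 47.05
ee_pos: [0.5013, 0.0005, 0.0546]
eef_rot: [2.071, 2.361, -0.001]
wrist_force: [-5.8, -0.7, 11.8]
finger_gap: 0.0122
grip_force: 30.0
time_s: 47.55
ee_pos: [0.5016, 0.0007, 0.0546]
eef_rot: [1.09, 2.945, -0.001]
wrist_force: [-4.2, 0.3, 9.5]
finger_gap: 0.0116
grip_force: 30.0
time_s: 48.05
ee_pos: [0.5017, 0.0011, 0.0546]
eef_rot: [-0.027, 3.14, -0.001]
wrist_force: [-3.8, 1.7, 9.1]
finger_gap: 0.0119
grip_force: 30.0
time_s: 48.25
ee_pos: [0.5018, 0.0012, 0.0546]
eef_rot: [-0.018, 3.14, -0.001]
wrist_force: [-4.4, 1.4, 10.1]
finger_gap: 0.0117
grip_force: 30.0
tcp [0.5018 0.0012 0.0546] yaw -179.3 q7 1.26
```

Yaw 180.7° matches the base axis, so the knob should be at its stop. Release, lift well clear and check.

```bash
python3 -m handwheel '[0,0,0,0,0.5, 0,0,0,0,0.5, 0,0,0,0,0.5, 0,0,-0.4,0,0.5, 0,0,-0.4,0,0.5]'; python3 -m handwheel '[0,0,-0.4,0,0.5, 0.3,-0.2,0,0,0.5, 0,-0.4,0,0,0.5, 0,0,0,0,0.5, 0,0,0,0,0.5]'; python3 look.py | grep -e tcp -e grip; python3 tops.py .0955 | grep tri;  python3 -c "
from h import *
a=load('scene');b=load('side');i=np.hstack([cv2.resize(a['image'][140:300,220:400],None,fx=2.2,fy=2.2),cv2.resize(b['image'][140:300,220:400],None,fx=2.2,fy=2.2)]);cv2.imwrite('pics/s9.png',i)
s=load('wrist'); z=cloud(s)
for c,st,m in blobs((s['image'].max(2)<60)&(z[...,2]>.074)&(z[...,2]<.09),60,3000):
    print(c,st,z[m].mean(0).round(4),cv2.minAreaRect(z[m][:,:2].astype(np.float32)*1000))"
```

```text
time_s: 48.9
ee_pos: [0.5, 0.0011, 0.1493]
eef_rot: [0.019, -3.138, -0.002]
wrist_force: [2.1, -1.1, 1.2]
finger_gap: 0.0412
grip_force: 0.0
time_s: 49.4
ee_pos: [0.4659, -0.0728, 0.1971]
eef_rot: [-0.013, 3.141, -0.001]
wrist_force: [-0.2, 1.5, -0.2]
finger_gap: 0.0437
grip_force: 0.0
tcp [ 0.4659 -0.0728  0.1971] yaw -179.5 q7 1.63
grip scene [ 0.5929 -0.1749  0.0798]
grip side [ 0.5891 -0.1739  0.0812]
tri scene side [0.5837 0.14   0.0919]
tri scene side [0.5848 0.0809 0.0927]
tri scene side [0.5857 0.0217 0.0924]
tri scene side [ 0.5882 -0.0383  0.0915]
tri scene side [ 0.5836 -0.0997  0.0925]
[403.74468085 230.7794971 ] [397 210  15  42 517] [0.4964 0.0007 0.0797] ((497.0096740722656, 1.4595932960510254), (38.388492584228516, 11.694756507873535), 1.212369680404663)
```

View pics/s9.png

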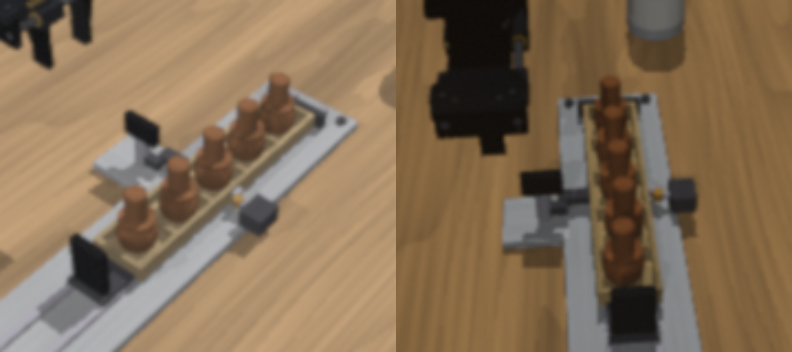

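The pictures show all five feet upright in the tray, the tray home against its end stop, the knob bar back across at about (142,128), and the gripper clear.

```bash
python3 -c "
from station import job_done
print(job_done())"
```

```text
the job is handed in; nothing more can be done
None
```

I handed the job in with all five feet upright in their pockets, the loaded tray home past its detent, the knob turned back to lock it, and the tin and sanding block not touched; the hand-in call did not report a verdict.

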